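Seat a sherd carrier on the recording stage's pin

TASK

Pick the sherd carrier plate off the tray by its black grip and lay it in the grey stage's channel, hole end towards the channel's plain end and the hole still wholly short of the black slot. Then work it along the channel towards the red-dot end, feeling gently, until its hole drops over the brass pin, and leave it lying flat in the channel, let go. Never press or knock the plate hard against the stage, keep it about level, and leave everything else on the table alone.

Things in the scene. Friction and masses are not known exactly. Their poses are not given: they have to be found in the camera images.
- plate: Sherd carrier: aluminium plate 80 mm (its x) x 150 mm (its y) x 6 mm thick, 0.24 to 0.39 kg, with a black upright grip block at its middle (20 mm along plate y, 30 mm along plate x, from the plate's top face up to 51 mm above the underside) and a red potsherd fixed flat (6 mm high) on its +y half. A hole through its -y half, 17 mm (x) by 13 mm (y). Origin: centre of the underside, z up. It starts flat in the teal tray.
- hole (a point): Centre of the plate's hole at the underside, 50 mm from the plate's origin along its -y (25 mm from that end). Axes as the plate. Dragging the plate by its own weight takes up to about 5 N; its own fall onto the stage is a knock of some 15 N; over 40 N between plate and stage is too hard.
- grip (a point): Point to grip, on the middle of the black block, 34 mm above the plate's underside (28 mm above its top face). Axes as the plate; the fingers may close along y (20 mm) or x (30 mm).
- stage: Fixed grey recording stage 125 mm (its x) x 250 mm (its y), with an open-ended channel along its y: floor 12 mm above the table, 85 mm wide between two aluminium side rails that stand 10 mm upright over the floor and flare outwards above to 15 mm. A red dot marks the +y end. A brass pin, 10 mm across with a bevelled top, stands 7 mm above the floor on the channel's centre line. Origin: centre of the stage's underside at table height, z up.
- slot (a point): Middle of the black slot (36 mm long along y, 18 mm either way) in the channel floor, at floor height, axes as the stage. The pin is clamped somewhere in this slot, from 12 mm before (-y) to 12 mm after (+y) this point; where is not measured. It does not move when pushed. A plate laid over it rests tilted on it (about 0.1 rad); slid along +y it falls flat when the hole reaches the pin, which then stops it.
- tray: Fixed teal tray 250 x 220 mm, floor 4 mm thick, rim 14 mm above the table, in which the plate and two loose sherds lie. Origin: centre of the underside.
- sherd_a: Loose red potsherd about 30 mm, 7 mm thick, in the tray; leave alone. Origin: centre of the underside.
- sherd_b: Loose buff potsherd about 33 mm, 8 mm thick, in the tray; leave alone. Origin: centre of the underside.
- bowl: Terracotta bowl 150 mm across, 60 mm high, at the back; leave alone. Origin: centre of the underside.
- pot: Terracotta pot 112 mm across, 94 mm high, at the back; leave alone. Origin: centre of the underside.
- brushpot: Wooden pot 80 mm across, 95 mm high, with brushes up to 235 mm high, at the back; leave alone. Origin: centre of the underside.
- jar: Amber jar 64 mm across, 100 mm high, at the back; leave alone. Origin: centre of the underside.
Things that resemble listed ones, but are neither listed nor needed, are in the scene too. What is shaped like the plate but blue or orange is not meant.

How it is judged:
On the way:
1. the plate is down in the channel, touching the stage (floor, rails or pin), its hole at least 16 mm before (-y of) the slot's middle, about level (contact force between plate and stage above 0.3 N and y of hole in the frame of slot between -0.1 and -0.016 m and x of hole in the frame of slot between -0.008 and 0.008 m and z of plate in the frame of slot below 0.014 m and angle between plate's own z axis and vertical below 0.2 rad), for 0.2 s.
At the end, for the whole second after the job is handed in: The plate lies flat on the channel floor (hole's underside within 2 mm of floor height, tilt under 0.025 rad, lengthwise within 0.1 rad), its hole within 15 mm along and 6 mm across of the slot's middle, which is only possible with the pin inside the hole; at rest and let go (y of hole in the frame of slot between -0.015 and 0.015 m and x of hole in the frame of slot between -0.006 and 0.006 m and z of hole in the frame of slot between -0.002 and 0.002 m and angle between plate's own z axis and vertical below 0.025 rad and angle between the y axis of plate and the y axis of stage, either way round below 0.1 rad and linear speed of plate below 0.01 m/s and angular speed of plate below 0.05 rad/s and contact force between plate and the fingers below 0.1 N); the robot touches nothing.
It fails at once if the plate is pressed or knocked against the stage with more than 40 N (contact force between plate and stage above 40 N).
It fails at once if the plate is tilted more than 0.4 rad (angle between plate's own z axis and vertical above 0.4 rad).
It fails at once if a loose sherd, the bowl, the pot, the brush pot or the jar is moved more than 20 mm (distance of any of sherd_a, sherd_b, bowl, pot, brushpot, jar from where it was at the start of the episode above 0.02 m).
It also fails if it takes over 42 s, if anything falls off the work surface, if the arm or the gripper's body presses on something with over 40 N, if the wrist force passes 120 N, or if a joint passes its speed limit or range.

ROBOT

A 7-joint arm with a two-finger parallel gripper is mounted at the origin on the work surface. World frame = base frame: x ahead of the robot, y to its left, z up, the work surface at z = 0. Lengths are in m, angles in rad, forces in N, time in s.
With the tool pointing down it reaches from about 0.4 to 0.85 m from the base axis. Payload 4.5 kg.
Tool frame: the origin (TCP) lies at the centre of the arm's flange, where the gripper is bolted on; the fingertips stand nose_length ahead of it and the grasp point (between the pads) lies 147 mm ahead of it (nose_length is the distance from the TCP to the fingertips, in m); z points along the fingers, y is the line along which they close (so a half turn about z gives the same grasp; the last joint's range is limited). The gripper opens to 88 mm and grips with 3 to 60 N. Pads are 18 mm wide; open, the fingers measure 123 mm over their backs; the gripper's body (75 mm by 187 mm) begins 45 mm behind the grasp point.
Start: joints at [-1.101, 0.689, -0.195, 1.565, 0.157, 0.902, -0.215], TCP at [0.264, 0.567, 0.405] pointing down, gripper open.
Joint ranges: [-3.01, 3.01], [-0.46, 2.08], [-1.47, 1.51], [0.13, 2.56], [-1, 4.14], [0.04, 2.09], [-2.66, 2.66]. Speed limits (rad/s): [2.57, 2.57, 3.14, 3.14, 3.14, 3.14, 3.14].

INTERFACE

Orientations are given as a unit quaternion [x, y, z, w].
In Python, from plant import * gives the robot as it stands.
- The arm moves only by the tool play_rows, never from a script. Its argument "rows" is a list that holds one entry, the list of rows, each a list of 6 numbers: the shift along the tool's x, y, z normalised to -1 to 1, where 1 is 0.5 m, then the turn, a rotation vector about the tool's x, y, z normalised to -1 to 1, where 1 is 0.5 rad. A call has 1 to 20 rows; each row is the pose to reach, as a shift and turn from the pose commanded when the call began, along the tool's axes at that moment; what a row does not reach only later rows make up. A row lasts 1/12 s, in which the tool goes at most 41.7 mm and 7.16 degrees, less where a joint would pass 70% of its speed; a pose out of reach is approached as far as the arm can. A call with a number of a shift or a turn outside -1 to 1 is refused whole. A call with a gripper value outside its range is refused whole. "claw" is the closure, from 0 (fully open) to 1 (shut), set as the call begins (left out, the last holds). The fingers move at their own pace and stop on an object; "squeeze" is the grip in N (left out, the last holds). Time passes only in rows, so rows that repeat a pose let the fingers close. It gives the time, the measured TCP pose, the force, the opening and the grip force at its end, in the units of the state.
- get_state(): the state, without advancing time (a new reading comes with each control period).
- snapshot(name): name is "scene" or "top" or "wrist"; returns a dict with "pixels" (384x512x3 uint8, blue, green, red), "camera_matrix" (3x3 intrinsics, pixels), "world_to_cam" (4x4, takes a point from world to camera coordinates); the wrist camera has in their place "mount" (4x4, takes a point from camera to tool coordinates, whose origin is the TCP and whose axes are the flange's). Camera axes: x right, y down, z forward; pixel columns grow to the right and rows downward; lengths in m; the calibration is good to about 2 mm. A picture is of the moment at which its call begins: read the wrist's pose just before it. There is no depth.
- finish_job(): hands the job in; it is judged then, once.
The state is a dict: "clock": time; "q": joint angles; "qd": joint speeds; "joint_torque": joint torques, N m; "tool_pos": TCP position; "eef_rot": TCP orientation; "contact_force": force on the tool from outside, world axes, zero at the start; "moment": the same for the moment, N m; "opening": opening from 0.0 (shut) to 1.0 (fully open); "finger_force": force on a finger pad.
Only numpy, scipy, OpenCV 4.12 (cv2) and the standard library are available. Lean on these libraries where they do the work, as an engineer would, in place of code of your own. Each camera call takes 0.05 s, during which the arm holds its last target. There are 200 camera calls.

## Working session

There is one attempt and no reset: what is moved stays moved. The work goes in short steps, Python scripts to look and compute and a tool call to move; the robot and the scene stay as the last step left them, time stands still between calls to the robot, and variables do not carry over. Pictures are saved under pics/ and viewed, at most 10 in all, crops included, and the job is handed in when it is done.

Besides the shell and the picture viewer there is one more tool, called after ">>>" in YAML: its name, and indented under it one key for each argument. play_rows: Moves the arm, as the interface text tells. Its arguments: {"type":"object","properties":{"rows":{"type":"array"},"claw":{"type":"number"},"squeeze":{"type":"number"}},"required":["rows"]}

```bash
ls; mkdir -p pics
python3 - <<'E'
from plant import *
import cv2,numpy as np
s=get_state();print({k:np.round(v,3).tolist() for k,v in s.items()})
try: print(nose_length)
except Exception as e: print(e)
for n in("top","scene"):
    d=snapshot(n);cv2.imwrite(f"pics/{n}0.png",d["pixels"]);np.savez(f"{n}0.npz",**d)
    print(n,d["camera_matrix"].tolist(),np.round(d["world_to_cam"],4).tolist())
E
```

```text
pics
{'clock': 0.0, 'q': [-1.101, 0.69, -0.194, 1.566, 0.157, 0.903, -0.215], 'qd': [0.0, -0.001, -0.0, 0.001, 0.0, -0.001, 0.001], 'joint_torque': [-0.0, -52.756, -1.267, -15.343, -0.053, 0.007, 0.0], 'tool_pos': [0.264, 0.566, 0.404], 'eef_rot': [0.216, 0.976, -0.001, -0.0], 'contact_force': [0.539, -0.054, 0.167], 'moment': [-0.046, -0.017, -0.012], 'finger_force': 0.0, 'opening': 1.003}
0.166
top [[450.57476631508274, 0.0, 254.51336794920914], [0.0, 450.57476631508274, 191.67683340561027], [0.0, 0.0, 1.0]] [[0.0189, -0.9997, 0.0125, -0.0649], [-0.986, -0.0207, -0.1655, 0.5506], [0.1658, -0.0092, -0.9861, 1.322], [0.0, 0.0, 0.0, 1.0]]
scene [[451.0512792323886, 0.0, 253.27252511475828], [0.0, 451.0512792323886, 189.61427258311795], [0.0, 0.0, 1.0]] [[0.7548, 0.6558, -0.0134, -0.3601], [0.5366, -0.6292, -0.5623, -0.2567], [-0.3772, 0.4173, -0.8268, 1.4952], [0.0, 0.0, 0.0, 1.0]]
```

View pics/top0.png

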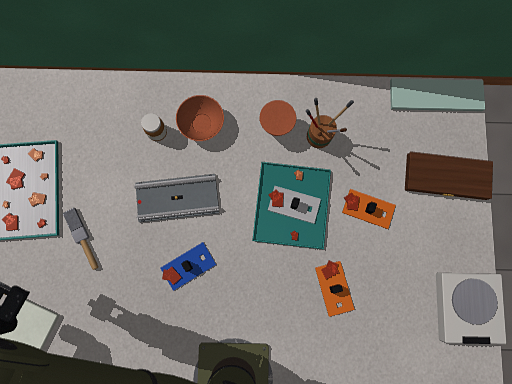

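View pics/scene0.png

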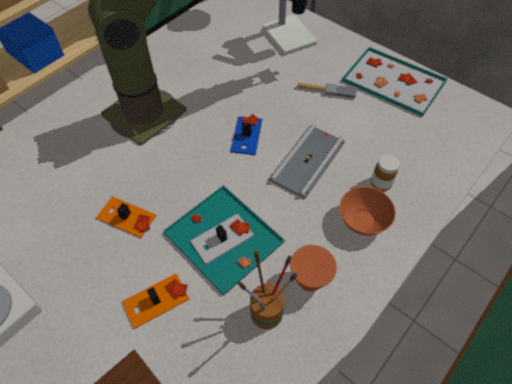

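Top view: plate (white) at about px (295,205) with its sherd end on the left and the hole on the right. The stage is at about (178,198), with the red dot on its left end at (139,202) and the slot at (177,198). The scene view agrees.

```bash
cat > h.py <<'E'
import numpy as np,cv2
from scipy.spatial.transform import Rotation as R
def ray(K,T,uv,z):
    """pixel(s) -> world points on plane z; T world_to_cam"""
    uv=np.atleast_2d(uv).astype(float);d=np.c_[uv,np.ones(len(uv))]@np.linalg.inv(K).T
    d=d@T[:3,:3];c=-T[:3,:3].T@T[:3,3]
    return c+d*((z-c[2])/d[:,2])[:,None]
def proj(K,T,P):
    p=np.atleast_2d(P)@T[:3,:3].T+T[:3,3];p=p@K.T;return p[:,:2]/p[:,2:]
def wristT(s,d):
    M=np.eye(4);M[:3,:3]=R.from_quat(s["eef_rot"]).as_matrix();M[:3,3]=s["tool_pos"]
    return np.linalg.inv(M@d["mount"])
def big(m):
    c=cv2.findContours(m.astype(np.uint8),cv2.RETR_EXTERNAL,cv2.CHAIN_APPROX_NONE)[0]
    return max(c,key=cv2.contourArea)
def rect(P):
    """world pts -> centre, long axis length/short, angle of long axis"""
    (c,(w,h),a)=cv2.minAreaRect((P[:,:2]*1000).astype(np.float32))
    if w<h: w,h,a=h,w,a+90
    return np.array(c)/1000,w,h,(a+90)%180-90
E
python3 - <<'E'
from h import *
d=np.load("top0.npz");im=d["pixels"];K=d["camera_matrix"];T=d["world_to_cam"]
hsv=cv2.cvtColor(im,cv2.COLOR_BGR2HSV)
m=np.zeros(im.shape[:2],bool);m[182:226,264:326]=1
pl=m&(hsv[...,1]<50)&(hsv[...,2]>150)
c=cv2.convexHull(big(pl))[:,0];print("plate",rect(ray(K,T,c,0.010)),c.ptp(0) if hasattr(c,'ptp') else np.ptp(c,0))
blk=m&(hsv[...,2]<60);b=big(blk)[:,0];print("block top",ray(K,T,b.mean(0),0.05),b.mean(0))
red=m&(hsv[...,1]>120)&((hsv[...,0]<15)|(hsv[...,0]>170));print("sherd",ray(K,T,big(red)[:,0].mean(0),0.014))
m[:]=0;m[170:226,130:226]=1
bg=np.median(hsv[230:250,130:220].reshape(-1,3),0);print(bg,hsv[195,150],hsv[210,190])
red=m&(hsv[...,1]>120)&((hsv[...,0]<15)|(hsv[...,0]>170));print("dot",red.sum(),ray(K,T,np.argwhere(red).mean(0)[::-1],0.012))
k=m&(hsv[...,2]<50);k[:190]=0;k[206:]=0;k[:,:165]=0;k[:,190:]=0
print("slot",ray(K,T,big(k)[:,0].mean(0),0.012),np.ptp(big(k)[:,0],0))
m2=m.copy();m2[:190]=0;g=np.abs(hsv.astype(int)-hsv[195,155]).max(2)<22
print("floor",rect(ray(K,T,big(m&(np.abs(im.astype(int)-im[195,155]).max(2)<20))[:,0],0.012)))
E
```

```text
plate (array([ 0.52186511, -0.17698567]), 147.82749938964844, 78.21469116210938, 74.98764038085938) [51 36]
block top [[ 0.51877773 -0.17634357  0.05      ]] [294.85714286 203.10714286]
sherd [[ 0.53646173 -0.12323888  0.014     ]]
[ 11.  15. 157.] [99 18 97] [150   2 137]
dot 11 [[0.51972933 0.30210893 0.012     ]]
slot [[0.53617549 0.17785898 0.012     ]] [5 4]
floor (array([0.52929816, 0.17820453]), 267.8366394042969, 125.9843521118164, -79.58320999145508)
```

>>> play_rows:
  rows:
    - [[-0.06,-0.035,0,0,0,-0.07],[-0.12,-0.07,0,0,0,-0.15],[-0.19,-0.11,0,0,0,-0.24],[-0.26,-0.15,0,0,0,-0.33],[-0.33,-0.19,0,0,0,-0.42],[-0.4,-0.23,0,0,0,-0.51],[-0.47,-0.27,0,0,0,-0.6],[-0.54,-0.31,0,0,0,-0.69],[-0.61,-0.355,0,0,0,-0.78],[-0.67,-0.39,0,0,0,-0.86],[-0.73,-0.43,0,0,0,-0.93],[-0.78,-0.46,0,0,0,-0.98],[-0.818,-0.48,0,0,0,-1],[-0.818,-0.48,0,0,0,-1],[-0.818,-0.48,0,0,0,-1],[-0.818,-0.48,0,0,0,-1]]
  claw: 0

```text
clock: 1.43
tool_pos: [0.5326, 0.1775, 0.4045]
eef_rot: [-0.033, 0.999, 0.001, -0.0]
contact_force: [-0.6, -0.5, 0.2]
opening: 1.0
finger_force: 0.0
```

```bash
cat > w.py <<'E'
import sys;from plant import *;from h import *
n=sys.argv[1];s=get_state();d=snapshot("wrist");T=wristT(s,d)
np.savez(f"{n}.npz",pixels=d["pixels"],K=d["camera_matrix"],T=T,pos=s["tool_pos"],rot=s["eef_rot"])
cv2.imwrite(f"pics/{n}.png",d["pixels"]);print(s["clock"],s["tool_pos"],s["eef_rot"],s["contact_force"],s["opening"],s["finger_force"])
print(np.round(d["mount"],3).tolist(),d["camera_matrix"][0,0])
print("slot/plate px",proj(d["camera_matrix"],T,[[.536,.178,.012],[.521,-.177,.01]]))
E
python3 w.py w1
```

```text
1.4333 [0.53255947 0.17746043 0.40454649] [-3.26960830e-02  9.99465075e-01  5.35251212e-04 -4.94094961e-04] [-0.59284287 -0.48642725  0.19459392] 0.9998469858576343 0.0
[[-0.001, -0.961, -0.275, 0.071], [1.0, -0.001, 0.001, -0.001], [-0.001, -0.275, 0.961, 0.02], [0.0, 0.0, 0.0, 1.0]] 301.94022107835656
slot/plate px [[256.80502556 174.99300147]
 [-31.83244683 144.26693349]]
```

View pics/w1.png

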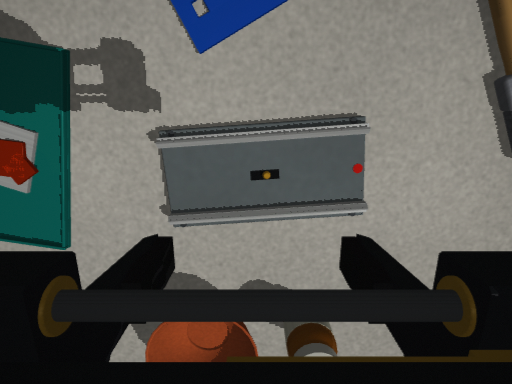

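Wrist view: slot at (265,174) with the brass pin in it near (267,175), red dot (358,168) at the right end, and rails above and below the floor.

Run:
```python
from h import *
d=np.load("w1.npz");im=d["pixels"];K=d["K"];T=d["T"];hsv=cv2.cvtColor(im,cv2.COLOR_BGR2HSV)
m=np.zeros(im.shape[:2],bool);m[130:210,160:370]=1
red=m&(hsv[...,1]>150)&((hsv[...,0]<8)|(hsv[...,0]>172));dot=ray(K,T,np.argwhere(red).mean(0)[::-1],.012)[0]
q=m.copy();q[:160]=0;q[190:]=0;q[:,:240]=0;q[:,290:]=0
sl=q&((hsv[...,2]<50)|(hsv[...,1]>120));P=ray(K,T,big(sl)[:,0],.012);print("slot",rect(P))
br=q&(hsv[...,1]>120)&(hsv[...,2]>60);print("pin",ray(K,T,np.argwhere(br).mean(0)[::-1],.018),br.sum())
print("dot",dot)
f0=np.median(im[180:190,200:235].reshape(-1,3),0);print(f0,im[120:150,250].tolist()[::3],im[195:222,250].tolist()[::3])
c=cv2.Canny(cv2.GaussianBlur(im,(3,3),0),30,80)
for u in(180,215,300,335):print(u,np.flatnonzero(c[105:235,u])+105)
```

```text
slot (array([0.53463049, 0.1870881 ]), 35.41535949707031, 11.949860572814941, -82.44824838638306)
pin [[0.53378191 0.18959238 0.018     ]] 49
dot [0.51900653 0.30263076 0.012     ]
[84. 83. 76.] [[76, 81, 83], [69, 74, 74], [83, 82, 75], [42, 42, 39], [144, 146, 145], [92, 93, 92], [127, 129, 127], [132, 134, 132], [86, 85, 79], [86, 85, 78]] [[84, 83, 77], [83, 83, 76], [86, 84, 77], [85, 84, 77], [40, 39, 37], [89, 90, 90], [94, 96, 95], [111, 114, 112], [113, 114, 111]]
180 [125 130 132 136 138 141 147 209 214 221 224 225 226]
215 [123 127 130 133 136 139 144 207 212 218 221 224]
300 [117 121 123 127 130 133 138 201 206 213 216 219]
335 [114 119 121 125 127 130 136 199 204 211 213 216]
```

Run:
```python
from h import *
d=np.load("w1.npz");K=d["K"];T=d["T"]
a=np.radians(97.6);ex=np.array([np.sin(a),-np.cos(a)]);ey=np.array([np.cos(a),np.sin(a)])
s=np.array([.5346,.1871])
for lo,hi in(((180,147),(180,209)),((215,144),(215,207)),((300,138),(300,201)),((335,136),(335,199))):
    P=ray(K,T,[lo,hi],.012)[:,:2]-s;print(P@ex*1000,(P@ey)*1000,(P@ex).mean()*1000)
# stage's rail tops at z .027
for u,r in((180,(125,130,132,136,138,141,221,226)),(335,(114,119,121,125,127,130,211,216))):
    print(np.round((ray(K,T,[(u,x) for x in r],.027)[:,:2]-s)@ex*1000,1))
```

```text
[-40.9089445   38.04042603] [-100.5138482 -111.4234768] -1.4342592356201174
[-41.60830797  38.44172273] [-57.46237119 -65.95142523] -1.5832926201418234
[-41.76054198  37.87842624] [46.17957418 43.90934603] -1.9410578729016774
[-41.26227289  38.27732333] [88.57248958 88.82811105] -1.492474779877056
[-67.1 -61.6 -59.3 -54.8 -52.5 -49.1  49.2  55.9]
[-67.3 -61.7 -59.5 -55.  -52.8 -49.4  49.3  55.9]
```

>>> play_rows:
  rows:
    - [[0.006,-0.06,0.01,0,0,0.06],[0.013,-0.13,0.02,0,0,0.12],[0.02,-0.2,0.03,0,0,0.19],[0.027,-0.275,0.04,0,0,0.26],[0.034,-0.35,0.05,0,0,0.33],[0.041,-0.425,0.06,0,0,0.4],[0.048,-0.5,0.07,0,0,0.46],[0.055,-0.57,0.08,0,0,0.52],[0.061,-0.63,0.09,0,0,0.58],[0.066,-0.68,0.1,0,0,0.63],[0.069,-0.706,0.1,0,0,0.654],[0.069,-0.706,0.1,0,0,0.654],[0.069,-0.706,0.1,0,0,0.654],[0.069,-0.706,0.1,0,0,0.654]]

```text
clock: 2.65
tool_pos: [0.5221, -0.1752, 0.3552]
eef_rot: [0.129, 0.992, 0.001, 0.0]
contact_force: [-0.5, 1.2, 0.1]
opening: 1.0
finger_force: 0.0
```

```bash
python3 w.py w2
```

```text
2.65 [ 0.52214659 -0.17519638  0.35515683] [1.28847112e-01 9.91663848e-01 1.03960474e-03 3.92879379e-04] [-0.48179068  1.17191502  0.09523332] 1.0001823341704492 0.0
[[-0.001, -0.962, -0.275, 0.071], [1.0, -0.001, 0.001, -0.001], [-0.001, -0.275, 0.962, 0.02], [0.0, 0.0, 0.0, 1.0]] 301.94022107835656
slot/plate px [[592.14065081 106.51469039]
 [254.40958565 179.24708442]]
```

View pics/w2.png

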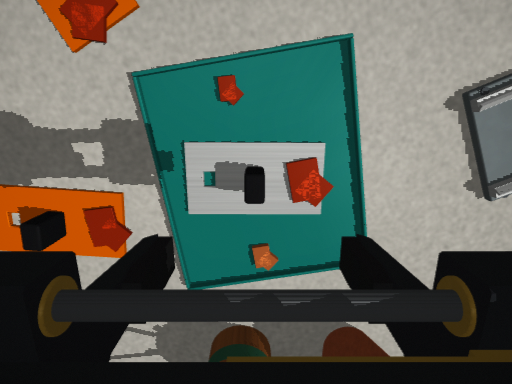

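Plate white quad (185–325, 142–214), hole (209,179), block (255,184), sherd to the right, loose sherds clear above (230,90) and below (264,257).

Run:
```python
from h import *
d=np.load("w2.npz");im=d["pixels"];K=d["K"];T=d["T"];hsv=cv2.cvtColor(im,cv2.COLOR_BGR2HSV)
m=np.zeros(im.shape[:2],bool);m[132:225,178:338]=1
pl=m&(hsv[...,1]<50)&(hsv[...,2]>130)
h=cv2.convexHull(big(pl));P=ray(K,T,h[:,0],.010);print("plate",rect(P))
te=m&(hsv[...,0]>75)&(hsv[...,0]<100)&(hsv[...,1]>100);te[:160]=0;te[195:]=0;te[:,:198]=0;te[:,225:]=0
c=big(te)[:,0];hc=ray(K,T,c,.010);print("hole",hc.min(0)/2+hc.max(0)/2,rect(hc))
bl=m&(hsv[...,2]<45);c=big(bl)[:,0];print(np.ptp(c,0),cv2.boundingRect(c))
t=c[c[:,1]<c[:,1].max()];print("blk top",rect(ray(K,T,c,.055)))
a=np.radians(2*np.degrees(np.arctan2(d["rot"][1],d["rot"][0]))-90);print("tool y angle",np.degrees(a))
```

```text
plate (array([ 0.52081598, -0.17710033]), 149.6771240234375, 78.48873138427734, 75.09855651855469)
hole [ 0.50744064 -0.22448049  0.01      ] (array([ 0.50740887, -0.22498813]), 14.9467191696167, 10.991254806518555, -17.066673278808594)
[20 36] (244, 167, 21, 37)
blk top (array([ 0.51724493, -0.17626462]), 35.19983673095703, 19.15228271484375, -14.4573974609375)
tool y angle 75.19403799874942
```

>>> play_rows:
  rows:
    - [[0,-0.001,0.04,0,0,0],[0.001,-0.002,0.1,0,0,0],[0.0015,-0.003,0.16,0,0,0],[0.0015,-0.0043,0.21,0,0,0],[0.0015,-0.0043,0.25,0,0,0],[0.0015,-0.0043,0.28,0,0,0],[0.0015,-0.0043,0.305,0,0,0],[0.0015,-0.0043,0.325,0,0,0],[0.0015,-0.0043,0.336,0,0,0],[0.0015,-0.0043,0.336,0,0,0],[0.0015,-0.0043,0.336,0,0,0],[0.0015,-0.0043,0.336,0,0,0]]

```text
clock: 3.7
tool_pos: [0.5206, -0.1798, 0.1874]
eef_rot: [0.131, 0.991, 0.0, 0.001]
contact_force: [0.8, -0.2, 1.5]
opening: 1.0
finger_force: 0.0
```

>>> play_rows:
  rows:
    - [[0,0.005,0,0,0,0],[0,0.005,0,0,0,0],[0,0.005,0,0,0,0]]

```text
clock: 3.95
tool_pos: [0.5211, -0.1774, 0.1872]
eef_rot: [0.131, 0.991, 0.0, 0.0]
contact_force: [0.3, 0.0, 0.1]
opening: 1.002
finger_force: 0.0
```

>>> play_rows:
  rows:
    - [[0,0,0,0,0,0],[0,0,0,0,0,0],[0,0,0,0,0,0],[0,0,0,0,0,0],[0,0,0,0,0,0],[0,0,0,0,0,0],[0,0,0,0,0,0],[0,0,0,0,0,0]]
  claw: 1
  squeeze: 40

```text
clock: 4.62
tool_pos: [0.5209, -0.1776, 0.1867]
eef_rot: [0.131, 0.991, 0.0, -0.0]
contact_force: [-0.6, 1.1, -1.1]
opening: 0.419
finger_force: 0.0
```

Still closing; wait.

>>> play_rows:
  rows:
    - [[0,0,0,0,0,0],[0,0,0,0,0,0],[0,0,0,0,0,0],[0,0,0,0,0,0],[0,0,0,0,0,0],[0,0,0,0,0,0]]

```text
clock: 5.12
tool_pos: [0.5209, -0.1775, 0.1867]
eef_rot: [0.131, 0.991, 0.0, -0.0]
contact_force: [-0.5, 0.6, 0.5]
opening: 0.225
finger_force: 40.0
```

>>> play_rows:
  rows:
    - [[0,0,-0.01,0,0,0],[0,0,-0.03,0,0,0],[0,0,-0.06,0,0,0],[0,0,-0.1,0,0,0],[0,0,-0.14,0,0,0],[0,0,-0.17,0,0,0],[0,0,-0.19,0,0,0],[0,0,-0.2,0,0,0],[0,0,-0.2,0,0,0]]

```text
clock: 5.87
tool_pos: [0.521, -0.1777, 0.2878]
eef_rot: [0.131, 0.991, -0.0, 0.001]
contact_force: [-0.0, -0.4, -2.9]
opening: 0.221
finger_force: 40.0
```

>>> play_rows:
  rows:
    - [[0.004,0.015,0,0,0,-0.02],[0.012,0.05,0,0,0,-0.06],[0.024,0.1,0,0,0,-0.11],[0.036,0.15,0,0,0,-0.16],[0.048,0.2,0,0,0,-0.22],[0.06,0.25,0,0,0,-0.27],[0.072,0.3,0,0,0,-0.33],[0.084,0.35,0,0,0,-0.38],[0.096,0.4,0,0,0,-0.43],[0.108,0.45,0,0,0,-0.48],[0.12,0.5,0,0,0,-0.54],[0.132,0.55,0,0,0,-0.59],[0.144,0.6,0,0,0,-0.65],[0.156,0.65,0,0,0,-0.7],[0.166,0.695,0,0,0,-0.75],[0.173,0.725,0,0,0,-0.78],[0.176,0.741,0,0,0,-0.791],[0.176,0.741,0,0,0,-0.791],[0.176,0.741,0,0,0,-0.791],[0.176,0.741,0,0,0,-0.791]]

```text
clock: 7.53
tool_pos: [0.5322, 0.201, 0.2863]
eef_rot: [-0.065, 0.998, -0.001, -0.001]
contact_force: [0.3, -0.6, -3.0]
opening: 0.224
finger_force: 40.0
```

```bash
python3 w.py w3
```

```text
7.5333 [0.53222404 0.20097659 0.28631324] [-6.50301834e-02  9.97882403e-01 -1.21766579e-03 -5.49232600e-04] [ 0.33039272 -0.6376721  -3.03572003] 0.2237081624180812 40.00019358471036
[[-0.001, -0.961, -0.275, 0.071], [1.0, -0.001, 0.001, -0.001], [-0.001, -0.275, 0.961, 0.02], [0.0, 0.0, 0.0, 1.0]] 301.94022107835656
slot/plate px [[ 231.2915839   198.52087439]
 [-192.75306674  127.11851055]]
```

View pics/w3.png

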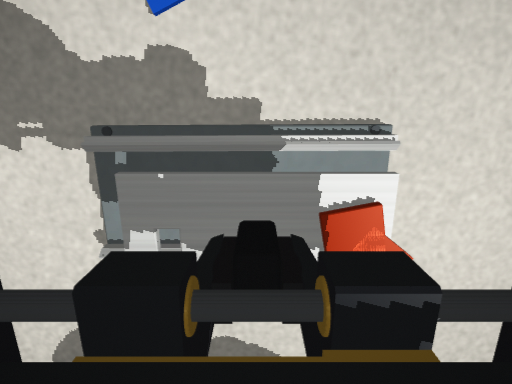

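The held plate fills (117–398, 173–250), its hole at (170,237). The −x rail of the stage runs along rows 125–150 behind it.

Run:
```python
from h import *
d=np.load("w3.npz");im=d["pixels"];K=d["K"];T=d["T"]
g=cv2.GaussianBlur(cv2.cvtColor(im,cv2.COLOR_BGR2GRAY),(3,3),0).astype(float)
# plate -x edge: strongest vertical gradient near row 173
us=np.r_[130:155,180:310,325:385];gr=np.abs(np.diff(g,axis=0))
w=gr[166:181,us];v=(w*(np.arange(166,181)+.5)[:,None]).sum(0)/w.sum(0)
pos=d["pos"];Rt=R.from_quat(d["rot"]).as_matrix();z=pos[2]-.1827+.006
P=ray(K,T,np.c_[us,v],z);L=(P-pos)@Rt
k=np.polyfit(L[:,1],L[:,0],1);print("edge in tool: slope,x0(mm)",k[0],k[1]*1000,"res",np.std(L[:,0]-np.polyval(k,L[:,1]))*1000)
ends=[(117,185),(398,185)]
for v0 in(180,190,200):
    gx=np.abs(np.diff(g[v0]));print(v0,np.argmax(gx[108:126])+108.5,np.argmax(gx[390:405])+390.5,
     ((ray(K,T,[(np.argmax(gx[108:126])+108.5,v0),(np.argmax(gx[390:405])+390.5,v0)],z)-pos)@Rt)[:,1]*1000)
a=2*np.degrees(np.arctan2(d["rot"][1],d["rot"][0]))-90;print("tool y",a)
s=np.array([.5346,.1871]);t=np.radians(97.6);ex=np.array([np.sin(t),-np.cos(t)]);ey=np.array([np.cos(t),np.sin(t)])
g3=pos+Rt@[0,0,.18];print("TCP in slot mm",(pos[:2]-s)@ex*1e3,(pos[:2]-s)@ey*1e3,"underside pt",(g3[:2]-s)@ex*1e3,(g3[:2]-s)@ey*1e3)
```

```text
edge in tool: slope,x0(mm) -0.0035578489386613584 40.499064220411505 res 0.22572363733355905
180 114.5 398.5 [-75.94630091  74.74396356]
190 116.5 396.5 [-75.58337009  74.37367512]
200 117.5 395.5 [-75.75485614  74.53636105]
tool y 97.45717904609177
TCP in slot mm -0.5198218552811208 14.068929549509358 underside pt -0.7466911325916719 13.644920342548156
```

>>> play_rows:
  rows:
    - [[-0.0005,0,0.01,0,0,0],[-0.001,0,0.03,0,0,0],[-0.0015,0,0.06,0,0,0],[-0.002,0,0.09,0,0,0],[-0.0024,0,0.115,0,0,0],[-0.0024,0,0.132,0,0,0],[-0.0024,0,0.145,0,0,0],[-0.0024,0,0.152,0,0,0],[-0.0024,0,0.152,0,0,0],[-0.0024,0,0.152,0,0,0]]

```text
clock: 8.42
tool_pos: [0.5335, 0.2034, 0.2109]
eef_rot: [-0.066, 0.998, 0.0, 0.0]
contact_force: [-0.0, 0.3, -3.0]
opening: 0.224
finger_force: 40.0
```

```bash
cat > st.py <<'E'
from plant import *;from h import *
s=get_state();p=s["tool_pos"];Rt=R.from_quat(s["eef_rot"]).as_matrix()
t=np.radians(97.6);ex=np.array([np.sin(t),-np.cos(t)]);ey=np.array([np.cos(t),np.sin(t)]);sl=np.array([.5346,.1871])
g=p+Rt@[0,0,.18]
print("clk",s["clock"],"under x,y mm",np.round([(g[:2]-sl)@ex*1e3,(g[:2]-sl)@ey*1e3,(p[2]-.1827-.012)*1e3],2),"yaw",round(2*np.degrees(np.arctan2(s["eef_rot"][1],s["eef_rot"][0]))-90,2),"F",np.round(s["contact_force"],2),"M",np.round(s["moment"],2),"toolz",np.round(Rt[:,2],4))
E
python3 st.py
```

```text
clk 8.4167 under x,y mm [ 1.12 16.3  16.2 ] yaw 97.6 F [-0.02  0.3  -3.03] M [ 0.05  0.01 -0.02] toolz [ 4.e-04  3.e-04 -1.e+00]
```

>>> play_rows:
  rows:
    - [[0,0,0.002,0,0,0],[0,0,0.004,0,0,0],[0,0,0.006,0,0,0],[0,0,0.008,0,0,0],[0,0,0.01,0,0,0],[0,0,0.012,0,0,0],[0,0,0.014,0,0,0],[0,0,0.014,0,0,0],[0,0,0.014,0,0,0]]

```text
clock: 9.17
tool_pos: [0.5333, 0.2032, 0.2036]
eef_rot: [-0.066, 0.998, -0.0, -0.0]
contact_force: [-0.2, -0.2, -2.4]
opening: 0.226
finger_force: 40.0
```

```bash
python3 st.py
```

```text
clk 9.1667 under x,y mm [ 0.81 16.17  8.93] yaw 97.6 F [-0.15 -0.24 -2.4 ] M [ 0.03 -0.01 -0.04] toolz [-2.e-04 -0.e+00 -1.e+00]
```

>>> play_rows:
  rows:
    - [[0,0,0.001,0,0,0],[0,0,0.002,0,0,0],[0,0,0.003,0,0,0],[0,0,0.004,0,0,0],[0,0,0.004,0,0,0]]

```text
clock: 9.58
tool_pos: [0.5333, 0.2032, 0.2017]
eef_rot: [-0.066, 0.998, 0.0, 0.0]
contact_force: [0.8, -1.0, -2.4]
opening: 0.224
finger_force: 40.0
```

```bash
python3 st.py
```

```text
clk 9.5833 under x,y mm [ 0.9  16.18  6.99] yaw 97.61 F [ 0.8  -0.98 -2.42] M [0.01 0.01 0.02] toolz [ 0.e+00  1.e-04 -1.e+00]
```

>>> play_rows:
  rows:
    - [[0,0,0.001,0,0,0],[0,0,0.002,0,0,0],[0,0,0.003,0,0,0],[0,0,0.003,0,0,0],[0,0,0.003,0,0,0]]

```text
clock: 10.0
tool_pos: [0.5333, 0.2033, 0.2014]
eef_rot: [-0.066, 0.998, -0.0, 0.0]
contact_force: [-3.2, 0.1, 8.2]
opening: 0.225
finger_force: 40.0
```

```bash
python3 st.py
```

```text
clk 10.0 under x,y mm [ 1.03 16.25  6.68] yaw 97.6 F [-3.22  0.1   8.24] M [-0.21  0.47 -0.02] toolz [ 8.e-04  0.e+00 -1.e+00]
```

>>> play_rows:
  rows:
    - [[0.002,0,-0.001,0,0,0],[0.002,0,-0.001,0,0,0],[0.002,0,-0.001,0,0,0]]

```text
clock: 10.25
tool_pos: [0.5329, 0.2032, 0.2014]
eef_rot: [-0.066, 0.998, 0.0, 0.001]
contact_force: [0.0, -0.9, 5.9]
opening: 0.223
finger_force: 40.0
```

```bash
python3 st.py
```

```text
clk 10.25 under x,y mm [ 0.79 16.27  6.74] yaw 97.6 F [ 0.01 -0.86  5.92] M [-0.22 -0.02 -0.  ] toolz [ 1.8e-03  6.0e-04 -1.0e+00]
```

>>> play_rows:
  rows:
    - [[0.002,0,0,0,0,0],[0.002,0,0,0,0,0],[0.002,0,0,0,0,0],[0.002,0,0,0,0,0],[0.002,0,0,0,0,0],[0.002,0,0,0,0,0]]
  claw: 0.64

```text
clock: 10.75
tool_pos: [0.5313, 0.203, 0.2005]
eef_rot: [-0.066, 0.998, 0.0, -0.0]
contact_force: [-0.5, 0.8, -0.4]
opening: 0.36
finger_force: 0.0
```

```bash
python3 st.py; python3 w.py w4
```

```text
clk 10.75 under x,y mm [-1.23 16.17  5.84] yaw 97.6 F [-0.48  0.84 -0.44] M [ 0.05 -0.    0.  ] toolz [-3.e-04 -0.e+00 -1.e+00]
10.75 [0.53129475 0.20296789 0.20053855] [-6.63141789e-02  9.97798783e-01  8.74392469e-06 -1.38453809e-04] [-0.48187106  0.84078362 -0.43895142] 0.3604512222420414 0.0
[[-0.001, -0.961, -0.275, 0.071], [1.0, -0.001, 0.001, -0.001], [-0.001, -0.275, 0.961, 0.02], [0.0, 0.0, 0.0, 1.0]] 301.94022107835656
slot/plate px [[ 215.35944402  237.71628977]
 [-422.70564464  132.99854398]]
```

View pics/w4.png

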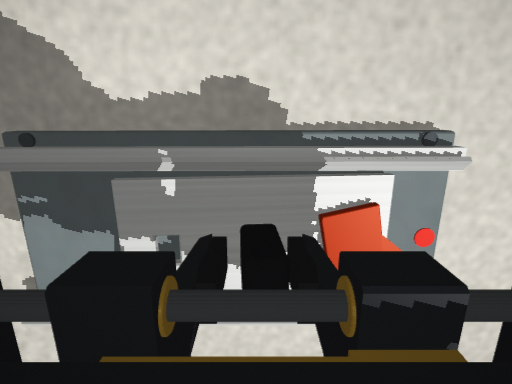

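Plate is released in the channel between the rails: ends at u≈113 and 393, hole at (167,243), still short of the slot. Now a slow caged push towards +y.

>>> play_rows:
  rows:
    - [[-0.001,0.002,0.002,0,0,0],[-0.001,0.004,0.004,0,0,0],[-0.001,0.006,0.006,0,0,0],[-0.001,0.008,0.006,0,0,0],[-0.001,0.01,0.006,0,0,0],[-0.001,0.012,0.006,0,0,0],[-0.001,0.014,0.006,0,0,0],[-0.001,0.016,0.006,0,0,0],[-0.001,0.018,0.006,0,0,0],[-0.001,0.02,0.006,0,0,0],[-0.001,0.022,0.006,0,0,0],[-0.001,0.024,0.006,0,0,0],[-0.001,0.026,0.006,0,0,0],[-0.001,0.028,0.006,0,0,0],[-0.001,0.03,0.006,0,0,0],[-0.001,0.032,0.006,0,0,0]]

```text
clock: 12.13
tool_pos: [0.5297, 0.219, 0.1977]
eef_rot: [-0.066, 0.998, 0.0, -0.0]
contact_force: [-0.0, -1.6, -1.0]
opening: 0.359
finger_force: 0.5
```

```bash
python3 st.py
```

```text
clk 12.1333 under x,y mm [-0.65 32.28  3.01] yaw 97.6 F [-0.02 -1.6  -1.  ] M [-0.16 -0.07  0.04] toolz [-0.  0. -1.]
```

>>> play_rows:
  rows:
    - [[0,0.002,0,0,0,0],[0,0.004,0,0,0,0],[0,0.006,0,0,0,0],[0,0.008,0,0,0,0],[0,0.01,0,0,0,0],[0,0.012,0,0,0,0],[0,0.014,0,0,0,0],[0,0.016,0,0,0,0],[0,0.018,0,0,0,0],[0,0.018,0,0,0,0]]

```text
clock: 12.97
tool_pos: [0.5285, 0.2282, 0.1977]
eef_rot: [-0.066, 0.998, 0.0, 0.0]
contact_force: [-0.1, -0.7, -0.4]
opening: 0.363
finger_force: 0.3
```

```bash
python3 st.py; python3 w.py w5
```

```text
clk 12.9667 under x,y mm [-0.61 41.6   3.03] yaw 97.62 F [-0.09 -0.75 -0.41] M [-0.12  0.03 -0.02] toolz [ 1.e-04  4.e-04 -1.e+00]
12.9667 [0.52847864 0.22818121 0.19773413] [-6.64865231e-02  9.97787300e-01  2.08449288e-04  4.20767334e-05] [-0.08585094 -0.74546611 -0.4104878 ] 0.3630339692867952 0.309740201337263
[[-0.001, -0.961, -0.275, 0.071], [1.0, -0.001, 0.001, -0.001], [-0.001, -0.275, 0.961, 0.02], [0.0, 0.0, 0.0, 1.0]] 301.94022107835656
slot/plate px [[ 171.80958952  238.65195407]
 [-482.49438572  131.9466589 ]]
```

View pics/w5.png

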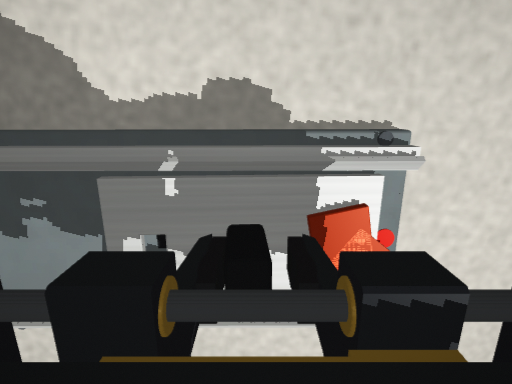

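Hole at (154,242) now shows the black slot's start at its right side; the plate lies straight. Continuing in small steps.

>>> play_rows:
  rows:
    - [[0,0.002,0,0,0,0],[0,0.004,0,0,0,0],[0,0.006,0,0,0,0],[0,0.008,0,0,0,0],[0,0.008,0,0,0,0]]

```text
clock: 13.43
tool_pos: [0.5279, 0.2321, 0.1977]
eef_rot: [-0.067, 0.998, 0.0, 0.0]
contact_force: [0.5, -1.2, -0.2]
opening: 0.361
finger_force: 0.3
```

>>> play_rows:
  rows:
    - [[0,0.002,0,0,0,0],[0,0.004,0,0,0,0],[0,0.006,0,0,0,0],[0,0.006,0,0,0,0]]

```text
clock: 13.77
tool_pos: [0.5275, 0.2351, 0.1977]
eef_rot: [-0.066, 0.998, 0.0, 0.0]
contact_force: [0.9, -1.6, -0.2]
opening: 0.36
finger_force: 0.3
```

```bash
python3 st.py
```

```text
clk 13.7667 under x,y mm [-0.62 48.6   3.03] yaw 97.62 F [ 0.95 -1.62 -0.23] M [-0.12 -0.   -0.02] toolz [ 1.e-04  4.e-04 -1.e+00]
```

>>> play_rows:
  rows:
    - [[0,0.002,0,0,0,0],[0,0.004,0,0,0,0],[0,0.005,0,0,0,0],[0,0.005,0,0,0,0]]

```text
clock: 14.1
tool_pos: [0.5272, 0.2375, 0.1977]
eef_rot: [-0.066, 0.998, 0.0, 0.0]
contact_force: [-0.2, -1.0, -1.5]
opening: 0.364
finger_force: 0.3
```

```bash
python3 st.py
```

```text
clk 14.1 under x,y mm [-0.64 50.97  3.02] yaw 97.62 F [-0.21 -1.05 -1.52] M [-0.08 -0.01  0.01] toolz [-0.e+00  3.e-04 -1.e+00]
```

>>> play_rows:
  rows:
    - [[0,0.002,0,0,0,0],[0,0.004,0,0,0,0],[0,0.005,0,0,0,0],[0,0.005,0,0,0,0]]

```text
clock: 14.43
tool_pos: [0.5269, 0.24, 0.1977]
eef_rot: [-0.066, 0.998, 0.0, 0.0]
contact_force: [-1.1, -1.1, -0.3]
opening: 0.359
finger_force: 0.3
```

```bash
python3 st.py
```

```text
clk 14.4333 under x,y mm [-0.6  53.5   3.03] yaw 97.62 F [-1.15 -1.11 -0.29] M [-0.11  0.01  0.02] toolz [ 1.e-04  4.e-04 -1.e+00]
```

>>> play_rows:
  rows:
    - [[0,0.002,0,0,0,0],[0,0.004,0,0,0,0],[0,0.005,0,0,0,0],[0,0.005,0,0,0,0]]

```text
clock: 14.77
tool_pos: [0.5266, 0.2428, 0.1978]
eef_rot: [-0.067, 0.998, 0.001, 0.0]
contact_force: [0.2, -0.7, -1.0]
opening: 0.364
finger_force: 0.1
```

```bash
python3 st.py
```

```text
clk 14.7667 under x,y mm [-0.45 56.49  3.13] yaw 97.63 F [ 0.19 -0.67 -1.05] M [ 0.02  0.04 -0.03] toolz [ 4.0e-04  1.2e-03 -1.0e+00]
```

>>> play_rows:
  rows:
    - [[0,0.002,0,0,0,0],[0,0.003,0,0,0,0],[0,0.003,0,0,0,0]]

```text
clock: 15.02
tool_pos: [0.5265, 0.2438, 0.1978]
eef_rot: [-0.066, 0.998, 0.0, 0.0]
contact_force: [-0.7, 0.1, -0.2]
opening: 0.361
finger_force: 0.3
```

```bash
python3 st.py; python3 w.py w6; python3 -c "
import cv2;i=cv2.imread('pics/w6.png')[130:290,60:420];cv2.imwrite('pics/w6c.png',cv2.resize(i,None,fx=2.2,fy=2.2,interpolation=2))"
```

```text
clk 15.0167 under x,y mm [-0.52 57.24  3.09] yaw 97.61 F [-0.69  0.1  -0.16] M [-0.09  0.03  0.03] toolz [ 2.e-04  1.e-04 -1.e+00]
15.0167 [0.52647196 0.24375284 0.19779387] [-6.63276133e-02  9.97797893e-01  2.44684776e-05  1.11466891e-04] [-0.69232702  0.09738269 -0.1590019 ] 0.36129977754558695 0.3484579356154427
[[-0.001, -0.961, -0.275, 0.071], [1.0, -0.001, 0.001, -0.001], [-0.001, -0.275, 0.961, 0.02], [0.0, 0.0, 0.0, 1.0]] 301.94022107835656
slot/plate px [[ 145.48191574  238.50367115]
 [-510.50283486  132.006597  ]]
```

View pics/w6c.png

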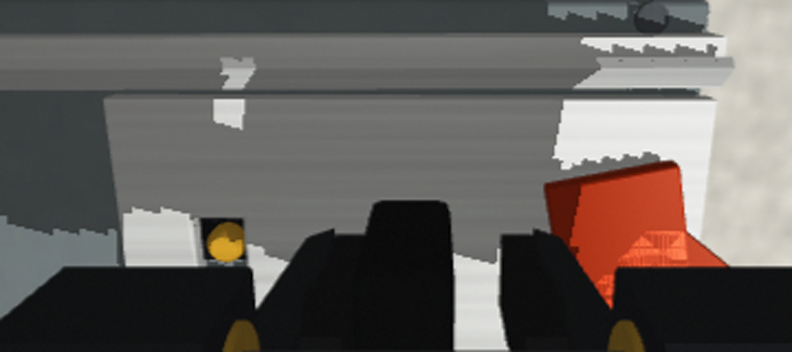

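The brass pin now shows inside the hole (crop (227,242), against the hole's +y side). Feeling a little further for the stop.

>>> play_rows:
  rows:
    - [[0,0.002,0,0,0,0],[0,0.003,0,0,0,0],[0,0.003,0,0,0,0]]

```text
clock: 15.32
tool_pos: [0.5263, 0.2447, 0.1978]
eef_rot: [-0.066, 0.998, -0.0, 0.0]
contact_force: [0.5, -2.6, 1.6]
opening: 0.361
finger_force: 1.3
```

```bash
python3 st.py; python3 w.py w7
python3 - <<'E'
from h import *
# plate -x edge rows near both ends: level vs tilted, per picture
for n in("w4","w5","w6","w7"):
    d=np.load(n+".npz");g=cv2.GaussianBlur(cv2.cvtColor(d["pixels"],cv2.COLOR_BGR2GRAY),(3,3),0).astype(float)
    gr=np.abs(np.diff(g,axis=0));o=[]
    for u0,u1 in((125,150),(190,300),(335,375)):
        w=gr[174:182,u0:u1];o.append(round(float(np.mean((w*(np.arange(174,182)+.5)[:,None]).sum(0)/w.sum(0))),2))
    gx=np.abs(np.diff(g,axis=1))[183:190].mean(0);l=np.argmax(gx[85:125])+85.5;r=np.argmax(gx[365:405])+365.5
    print(n,o,"ends",l,r,r-l)
E
```

```text
clk 15.3167 under x,y mm [-0.58 58.07  3.08] yaw 97.58 F [ 0.48 -2.55  1.59] M [-0.49 -0.1   0.04] toolz [ 1.e-04 -9.e-04 -1.e+00]
15.3167 [0.52633657 0.24474306 0.19778284] [-6.61223490e-02  9.97811418e-01 -4.57816682e-04  4.10547627e-06] [ 0.4821824  -2.55197696  1.59423511] 0.36078255742157334 1.2797061158926226
[[-0.001, -0.961, -0.275, 0.071], [1.0, -0.001, 0.001, -0.001], [-0.001, -0.275, 0.961, 0.02], [0.0, 0.0, 0.0, 1.0]] 301.94022107835656
slot/plate px [[ 144.14018713  238.59874912]
 [-509.97014271  132.39059172]]
w4 [178.16, 176.49, 175.42] ends 111.5 392.5 281.0
w5 [176.74, 176.15, 175.62] ends 97.5 382.5 285.0
w6 [175.98, 176.24, 175.37] ends 107.5 384.5 277.0
w7 [175.88, 176.24, 175.33] ends 107.5 384.5 277.0
```

The plate dropped and levelled: its edge rows are now even, it looks smaller, and the push force has risen at the stop. Backing off to centre and lifting clear.

>>> play_rows:
  rows:
    - [[0,-0.004,0,0,0,0],[0,-0.008,0,0,0,0],[0,-0.012,0,0,0,0],[0,-0.012,0,0,0,0],[0,-0.012,-0.01,0,0,0],[0,-0.012,-0.03,0,0,0],[0,-0.012,-0.06,0,0,0],[0,-0.012,-0.1,0,0,0],[0,-0.012,-0.15,0,0,0],[0,-0.012,-0.2,0,0,0],[0,-0.012,-0.25,0,0,0],[0,-0.012,-0.3,0,0,0],[0,-0.012,-0.34,0,0,0],[0,-0.012,-0.36,0,0,0],[0,-0.012,-0.36,0,0,0],[0,-0.012,-0.36,0,0,0]]

```text
clock: 16.7
tool_pos: [0.5268, 0.2391, 0.3779]
eef_rot: [-0.066, 0.998, 0.0, 0.0]
contact_force: [0.7, 0.6, -0.8]
opening: 0.361
finger_force: 0.0
```

```bash
python3 st.py; python3 w.py w8
python3 - <<'E'
from h import *
d=np.load("w8.npz");im=d["pixels"];cv2.imwrite("pics/w8c.png",cv2.resize(im[90:270,100:420],None,fx=2.4,fy=2.4,interpolation=2))
E
```

```text
clk 16.7 under x,y mm [ -0.73  52.62 183.21] yaw 97.61 F [ 0.67  0.56 -0.76] M [ 0.02  0.04 -0.02] toolz [ 5.e-04  2.e-04 -1.e+00]
16.7 [0.52682445 0.23911809 0.37791045] [-6.63279204e-02  9.97797841e-01  1.02341865e-04  2.54155609e-04] [ 0.66730234  0.55734277 -0.76269465] 0.36078199982439185 0.0
[[-0.001, -0.961, -0.275, 0.071], [1.0, -0.001, 0.001, -0.001], [-0.001, -0.275, 0.961, 0.02], [0.0, 0.0, 0.0, 1.0]] 301.94022107835656
slot/plate px [[ 203.92883093  176.9847302 ]
 [-112.19916126  122.41994785]]
```

View pics/w8c.png

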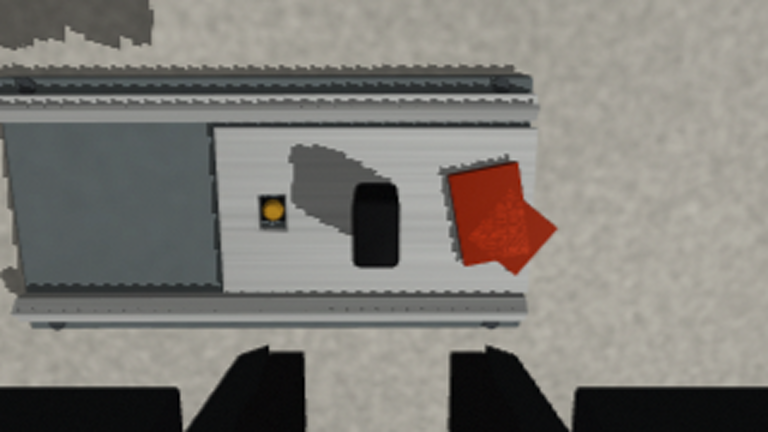

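The pin sits in the hole at crop (273,212) and the plate is flat between the rails, with the block free of the gripper. A quick numeric check, then hand in.

Run:
```python
from h import *
from plant import *
d=np.load("w8.npz");im=d["pixels"];K=d["K"];T=d["T"];hsv=cv2.cvtColor(im,cv2.COLOR_BGR2HSV)
m=np.zeros(im.shape[:2],bool);m[168:190,200:228]=1
c=big(m&((hsv[...,2]<70)|(hsv[...,1]>100)))[:,0];P=ray(K,T,c,.018);h,w,hh,a=rect(P)
t=np.radians(97.6);ex=np.array([np.sin(t),-np.cos(t)]);ey=np.array([np.cos(t),np.sin(t)]);r=h-[.5346,.1871]
print("hole in slot mm",r@ex*1e3,r@ey*1e3,w,hh)
ok=abs(r@ey)<.013 and abs(r@ex)<.006
print(ok, finish_job() if ok else "not handed in")
```

```text
hole in slot mm -0.4045837408209036 2.216048080043125 15.530354499816895 11.489577293395996
the job is handed in; nothing more can be done
True None
```

The plate lies flat in the channel with the brass pin in its hole (hole about 2 mm past the slot's middle along and 0.4 mm off centre across); the gripper has let go and is clear, and I handed the job in at about 17 s.

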